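# Tweezers held at the mark over the weighing cup

### The job

Get the parts scale ready for a colleague: first stand the steel cup in the middle of the blue ring on the scale's pan and let go of it; then take the sprung tweezers off their wooden rest and hold them with the tips over the cup's mouth, a little above it and touching nothing, squeezed so that the black line on the right arm meets the green mark on the white cross bar (12 mm between the tips), ready for a nut to be slipped between them. Finish while still holding the tweezers there, steady at that gap, and leave the other things on the table alone.

Things in the scene. Friction and masses are not known exactly. Their poses are not given: they have to be found in the camera images.
- cup: loose bright steel cup, open at the top, 56 mm tall, 52 mm across at the rim and 48 mm at the foot, wall 3 mm, about 150 g (varies by 25 percent); origin: centre of its underside, z up. It stands in one of two places on the robot's right; the blue plastic cup of the same size stands in the other
- cup_rim (a point): centre of the steel cup's mouth, 56 mm above its underside
- scale: fixed grey scale, 130 x 130 x 40 mm box with a black display on its -x face; origin: centre of its underside on the table. Over it a round steel pan 110 mm across whose top is 64 mm above the table when empty
- pan_mid (a point): centre of the top face of the scale's pan, in the middle of the blue ring (80 mm outside, 75 mm inside); sinks with the pan
- pan (a joint): how far the sprung pan has sunk (m): 0 empty, at most 0.012; it gives 1 mm per 0.2 N, about 6 mm under the steel cup
- rest: fixed wooden rest for the tweezers, a 180 x 60 x 5 mm base with two cross walls (10 mm thick along x, top 26 mm above the table, the wider one 66 mm long) at x = -72 and +52 mm; origin: centre of its underside. Between the walls the tweezers' arms hang free, 21 mm above the base
- tweezers: loose sprung tweezers, 100 g, lying flat on the rest: black heel block 30 x 26 x 14 mm and two steel arms, 14 mm high, 6 mm thick, that run along +x, tips (7 mm high) 185 mm from the origin. Origin: in the heel between the arms' hinges, on the underside, 26 mm above the table at the start; x to the tips, y to the left arm, z up. Centre of mass 75 mm from the origin
- grip_mid (a point): point midway between the orange grips (pads 45 x 13 mm on the arms' outer faces), 105 mm from the tweezers' origin, 7 mm above the underside. Width over the grips: 43 to 46 mm open, 28 mm at the 12 mm tip gap (arms then parallel); 1 mm of width is about 1.76 mm of tip gap. Squeezing takes 3 N at first, 9 N at the marked gap, 12 N almost shut
- tips_mid (a point): point midway between the two tips, 185 mm from the tweezers' origin and 80 mm ahead of grip_mid, 7 mm above the arms' underside
- tip_left (a point): inner face of the left arm's tip; its distance to tip_right is the tip gap: 38 mm sprung open, 1 mm fully squeezed
- tip_right (a point): inner face of the right arm's tip. The white cross bar (12 x 52 mm, fixed on top of the left arm 142 mm from the tweezers' origin, reaching over the right arm) has a 5 mm wide green mark; the right arm's black line lies in its middle when the tip gap is 12 mm
- blue_cup: blue plastic cup, 56 mm tall, 52 mm across: leave alone; origin at its underside
- glue: white glue bottle with a red cap, 44 mm across, 110 mm tall: leave alone
- jar: clear jar with a yellow cap, 60 mm across, 70 mm tall: leave alone
- screwdriver: screwdriver with a red handle, lying near the robot: leave alone
- offcut: plywood offcut 90 x 50 x 18 mm: leave alone
- nut: dark steel collar, 40 mm across, 16 mm tall: leave alone
Things that resemble listed ones, but are neither listed nor needed, are in the scene too. Leave any red look-alike of the cup alone.

How it is judged:
By the outcome, as a careful person would: the job done as asked, in the order asked, and still so for the second after the job is handed in, while the arm keeps its last pose, push and grip.
It also fails if it takes over 58 s, if anything falls off the work surface, if the arm or the gripper's body presses on something with over 40 N, if the wrist force passes 120 N, or if a joint passes its speed limit or range.

### The arm

A 7-joint arm with a two-finger parallel gripper is mounted at the origin on the work surface. World frame = base frame: x ahead of the robot, y to its left, z up, the work surface at z = 0. Lengths are in m, angles in rad, forces in N, time in s.
With the tool pointing down it reaches from about 0.4 to 0.925 m from the base axis. Payload 5.6 kg.
Tool frame: the origin (TCP) lies at the centre of the arm's flange, where the gripper is bolted on; the fingertips stand 173 mm ahead of it and the grasp point (between the pads) lies 155 mm ahead of it; z points along the fingers, y is the direction in which the jaws open and shut (so a half turn about z gives the same grasp; the last joint's range is limited). The gripper opens to 85 mm and grips with 20 to 120 N. Pads are 22 mm wide; open, the fingers measure 114 mm over their backs; the gripper's body (76 mm by 85 mm) begins 54 mm behind the grasp point. The pads swing forward as they close: fully open they stand 13 mm farther back than shut.
Start: joints at [-1.382, 0.468, -0.012, 1.603, 0.006, 1.071, -0.056], TCP at [0.149, 0.633, 0.405] pointing down, gripper open.
Joint ranges: [-2.53, 2.53], [-0.31, 2.02], [-1.57, 1.55], [0.28, 2.44], [-1.29, 4.43], [0.15, 1.84], [-2.92, 2.92]. Speed limits (rad/s): [2.57, 2.57, 3.14, 3.14, 3.14, 3.14, 3.14].

### API

Orientations are given as a rotation vector (axis times angle).
In Python, from plant import env gives the robot as it stands.
- The arm moves only by the tool servo_tool, never from a script. Its argument "rows" is a list of rows, each a list of 2 entries, a list of its own where there are three numbers: the shift along the tool's x, y, z in cm, then the turn, a rotation vector about the tool's x, y, z in rad. In form: [[[dx, dy, dz], [wx, wy, wz]], ...]. A call has 1 to 5 rows; each row shifts and turns the commanded pose from where the row before left it, along the tool's axes as they then stand; what a row does not reach is not made up. A row lasts 1/10 s, in which the tool goes at most 50 mm and 8.59 degrees, less where a joint would pass 70% of its speed; a pose out of reach is approached as far as the arm can. A call with a gripper value outside its range is refused whole. "hand" is the finger opening in cm, from 0 to 8.54, set as the call begins (left out, the last holds). The fingers move at their own pace and stop on an object; "grip_force" is the grip in N (left out, the last holds). Time passes only in rows, so rows that do not move let the fingers close. It gives the time, the measured TCP pose, the force and the opening at its end, in the units of the state.
- env.sense(): the state, without advancing time (a new reading comes with each control period).
- env.get_image(name): name is "side" or "top"; returns (picture, depth): 480x640x3 uint8, red, green, blue; 480x640 float32, m along the optical axis (not along the pixel's ray), 0 where there is no reading.
- env.get_calibration(name): a dict with "fov_y" (degrees; the focal length in pixels is half the picture's height over the tangent of half this angle, whatever the lens; pixels are square), "cx", "cy" (the principal point, pixels), "rvec" (rotation vector, rad) and "tvec" (3), from world to camera coordinates, as OpenCV has them. Camera axes: x right, y down, z forward; pixel columns grow to the right and rows downward; lengths in m; the calibration is good to about 2 mm. A picture is of the moment at which its call begins. get_calibration takes no time and is no camera call.
- env.close_job(): hands the job in, once; it reports no verdict.
The state is a dict: "time_s": time; "joints": joint angles; "qd": joint speeds; "joint_efforts": joint torques, N m; "tool_pos": TCP position; "ee_rot": TCP orientation; "wrist_force": force on the tool from outside, world axes, zero at the start; "ft_torque": the same for the moment, N m; "width": finger opening in m.
Only numpy, scipy, OpenCV 4.12 (cv2) and the standard library are available. Lean on these libraries where they do the work, as an engineer would, in place of code of your own. Each camera call takes 0.05 s, during which the arm holds its last target.

## Working session

There is one attempt and no reset: what is moved stays moved. The work goes in short steps, Python scripts to look and compute and a tool call to move; the robot and the scene stay as the last step left them, time stands still between calls to the robot, and variables do not carry over. Pictures are saved under pics/ and viewed, and the job is handed in when it is done.

Besides the shell and the picture viewer there is one more tool, called after ">>>" by a JSON object that holds its "op" and its "data". servo_tool: Moves the arm, as the interface text tells. Its arguments: {"type":"object","properties":{"rows":{"type":"array","items":{"type":"array"}},"hand":{"type":"number"},"grip_force":{"type":"number"}},"required":["rows"]}

```bash
ls; mkdir -p pics; cat > h.py <<'E'
import numpy as np,cv2
from plant import env
from scipy.spatial.transform import Rotation as R
def cal(n):
    c=env.get_calibration(n); f=240/np.tan(np.radians(c['fov_y'])/2)
    Rm=R.from_rotvec(c['rvec']).as_matrix(); return f,c['cx'],c['cy'],Rm,np.array(c['tvec'])
def px2w(n,u,v,d):
    f,cx,cy,Rm,t=cal(n); p=np.array([(u-cx)/f*d,(v-cy)/f*d,d]); return Rm.T@(p-t)
def ray_z(n,u,v,z):
    f,cx,cy,Rm,t=cal(n); o=-Rm.T@t; r=Rm.T@np.array([(u-cx)/f,(v-cy)/f,1]); return o+r*(z-o[2])/r[2]
def w2px(n,p):
    f,cx,cy,Rm,t=cal(n); q=Rm@np.array(p)+t; return f*q[0]/q[2]+cx,f*q[1]/q[2]+cy
def snap(n,tag):
    im,d=env.get_image(n); cv2.imwrite(f'pics/{tag}.png',im[:,:,::-1]); np.save(f'pics/{tag}.npy',d); return im,d
def crop(tag,x0,y0,x1,y1,k,out):
    im=cv2.imread(f'pics/{tag}.png')[y0:y1,x0:x1]; cv2.imwrite(f'pics/{out}.png',cv2.resize(im,None,fx=k,fy=k,interpolation=cv2.INTER_CUBIC))
E
python3 - <<'E'
from h import *
for n in('top','side'):
    snap(n,n+'0'); c=env.get_calibration(n); print(n,c, )
    f,cx,cy,Rm,t=cal(n); print(-Rm.T@t,Rm[2])
print(env.sense())
E
```

```text
pics
top {'fov_y': 49.03465586184442, 'cx': 319.15432723821715, 'cy': 247.54063037264302, 'rvec': array([ 2.09807413, -2.14408755,  0.20168015]), 'tvec': array([0.03014102, 0.58661464, 1.01475037])}
[0.38458253 0.01883173 1.10746791] [ 0.18916001 -0.00132798 -0.98194538]
side {'fov_y': 48.330242910107486, 'cx': 317.44968671757385, 'cy': 234.50286869613973, 'rvec': array([ 2.09210676, -0.70634927,  0.37233042]), 'tvec': array([-0.44967872,  0.25468816,  0.78532239])}
[ 0.05341148 -0.66557487  0.66178967] [ 0.49915987  0.64821104 -0.57503206]
{'time_s': 0.1, 'joints': array([-1.38200791,  0.46828819, -0.01162041,  1.60354778,  0.00601222,
        1.07141336, -0.05629612]), 'qd': array([ 0.00057121, -0.0025659 , -0.0008724 , -0.00121604, -0.00107629,
       -0.00042882, -0.00071434]), 'joint_efforts': array([ 6.75643278e-04, -5.33528137e+01,  2.12283502e-02, -2.51968288e+01,
        1.15042765e-02,  4.35515656e-03, -1.89915266e-05]), 'tool_pos': array([0.14930063, 0.63238076, 0.40382725]), 'ee_rot': array([-3.63330615e-01, -3.12044226e+00,  2.54582481e-03]), 'wrist_force': array([-0.05304678, -0.24453715, -0.41588429]), 'ft_torque': array([ 0.00848517, -0.00471828,  0.0113778 ]), 'width': 0.08554830604501566}
```

View pics/top0.png

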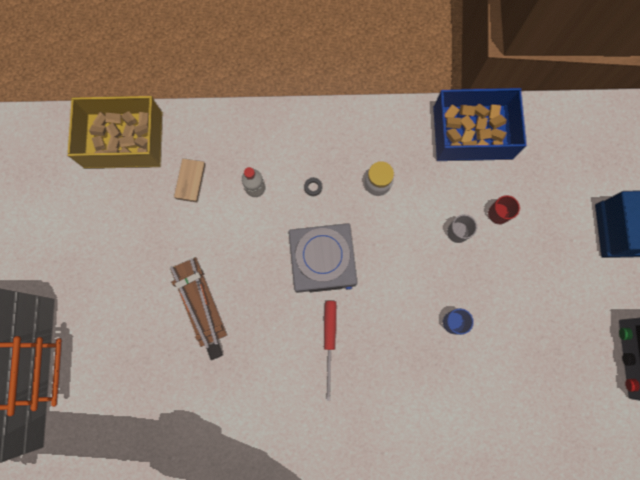

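View pics/side0.png

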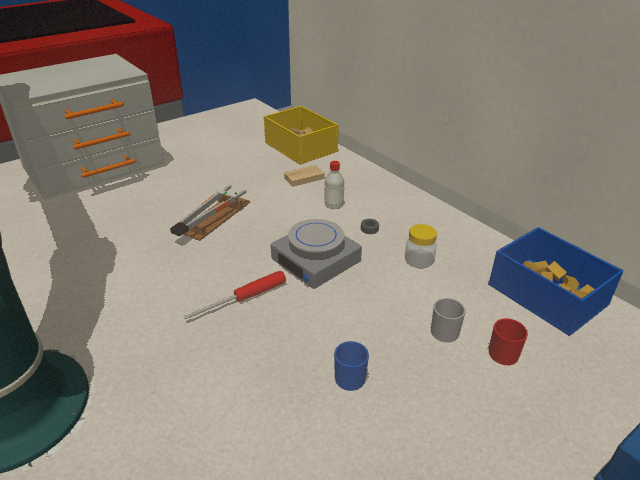

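```bash
python3 - <<'E'
from h import *
crop('top0',420,180,540,350,3.5,'c1'); crop('top0',150,240,260,370,4.5,'c2'); crop('top0',280,215,365,300,7,'c3')
E
```

```text
(no output)
```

View pics/c1.png

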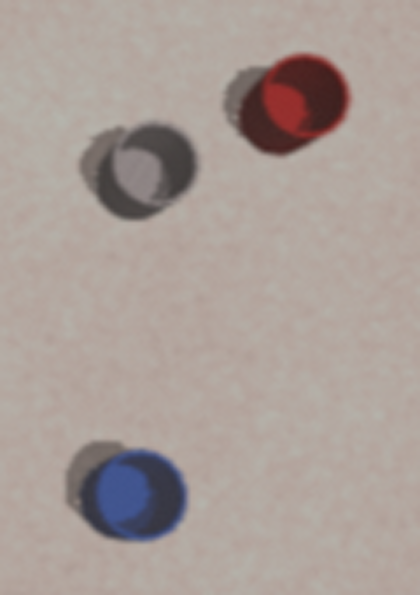

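View pics/c2.png

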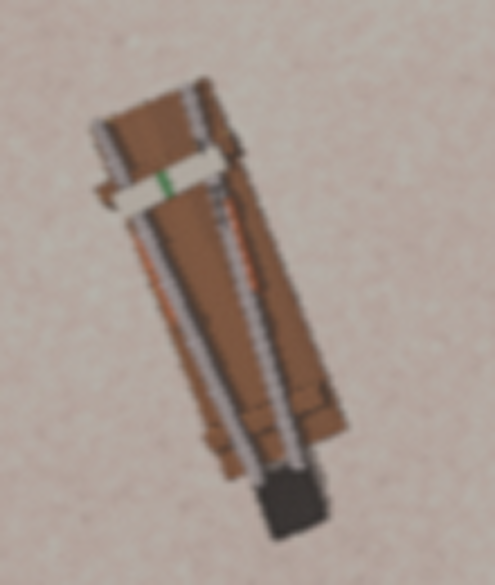

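View pics/c3.png

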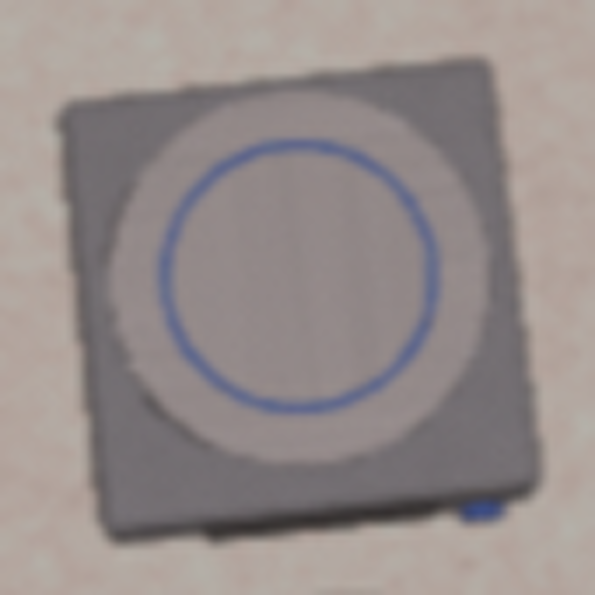

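```bash
python3 - <<'E'
from h import *
np.set_printoptions(precision=4,suppress=True)
im=cv2.imread('pics/top0.png')
# ring
hsv=cv2.cvtColor(im,cv2.COLOR_BGR2HSV)
m=((hsv[...,0]>105)&(hsv[...,0]<130)&(hsv[...,1]>60)).astype(np.uint8); m[:222]=0;m[278:]=0;m[:,:298]=0;m[:,348:]=0
pts=cv2.findNonZero(m); e=cv2.fitEllipse(pts); print('ring',e,ray_z('top',*e[0],.064))
print('cup c',ray_z('top',464.6,227.1,.056))
c=lambda x,y:(x/4.5+150,y/4.5+240)
P={'heel':(292,500,.04),'tipL':(100,123,.0365),'tipR':(188,88,.0365),'hingeL':(255,478,.04),'hingeR':(291,466,.04),'barL':(115,205,.043),'barR':(228,158,.043),'green':(166,183,.043),'padL':(153,272,.033),'padR':(242,245,.033)}
for k,(x,y,z) in P.items(): print(k,ray_z('top',*c(x,y),z))
d=np.load('pics/top0.npy')
for u,v in [(464,213),(478,228),(322,254),(214,351),(330,254)]: print(px2w('top',u,v,d[v,u]))
crop('side0',150,170,270,250,6,'s1'); crop('side0',260,210,370,290,7,'s2');crop('side0',420,285,480,350,9,'s3')
E
```

```text
ring ((322.1744079589844, 254.06600952148438), (37.870548248291016, 38.253692626953125), 83.06890869140625) [0.5721 0.0116 0.064 ]
cup c [ 0.6232 -0.2814  0.056 ]
heel [0.3848 0.2295 0.04  ]
tipL [0.556  0.3208 0.0365]
tipR [0.5714 0.2809 0.0365]
hingeL [0.3947 0.246  0.04  ]
hingeR [0.3996 0.2302 0.04  ]
barL [0.5174 0.311  0.043 ]
barR [0.5377 0.2604 0.043 ]
green [0.5269 0.2882 0.043 ]
padL [0.4877 0.2956 0.033 ]
padR [0.4991 0.2554 0.033 ]
[ 0.6677 -0.2989 -0.0016]
[ 0.6331 -0.3259  0.0007]
[0.5728 0.012  0.061 ]
[0.385  0.2313 0.0397]
[ 0.5718 -0.0041  0.0644]
```

View pics/s1.png

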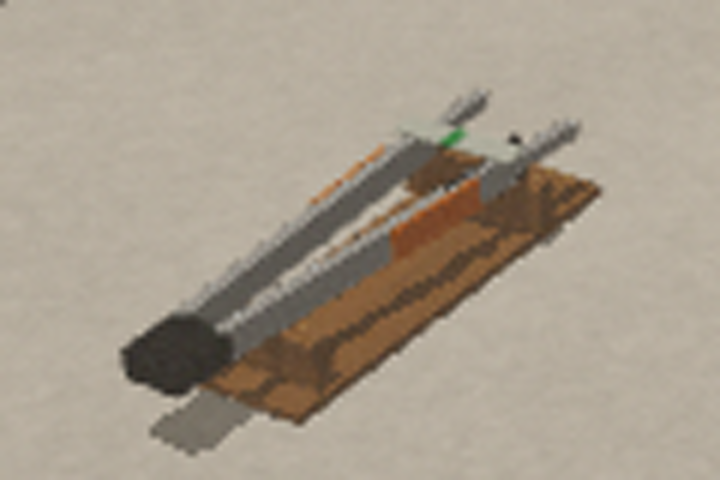

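View pics/s2.png

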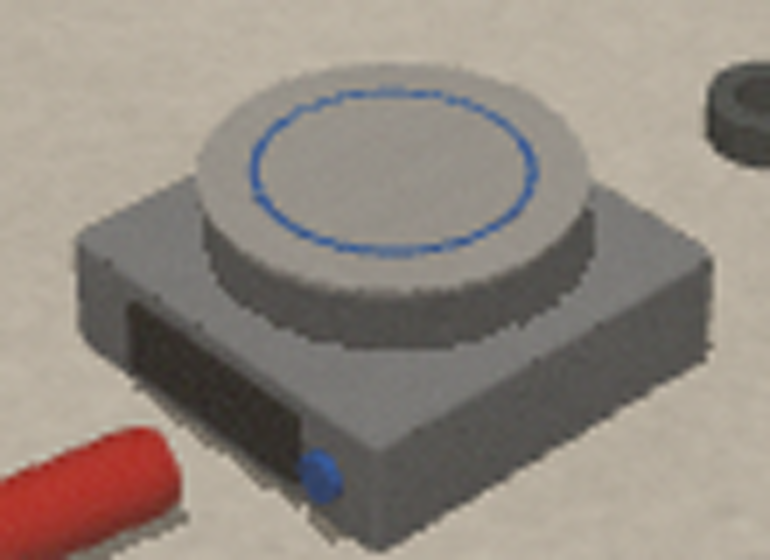

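View pics/s3.png

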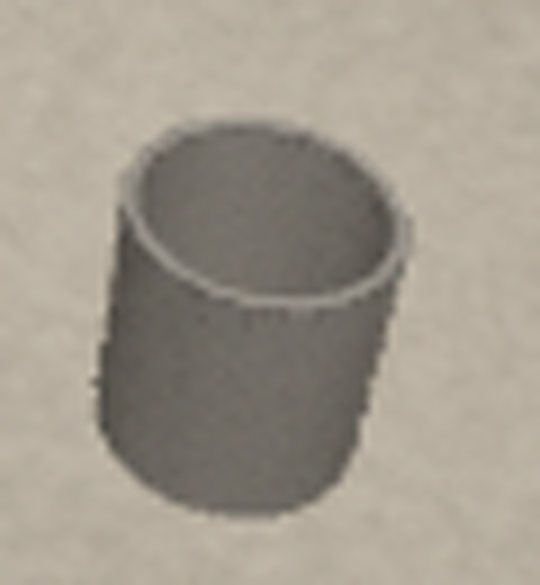

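```bash
cat >> h.py <<'E'
np.set_printoptions(precision=4,suppress=True)
def st():
    s=env.sense(); Rm=R.from_rotvec(s['ee_rot']).as_matrix(); y=np.degrees(np.arctan2(Rm[1,1],Rm[0,1]))
    print('t',round(s['time_s'],2),'pos',s['tool_pos'],'jawdeg',round(y,2),'z',Rm[:,2],'F',s['wrist_force'],'w',round(s['width'],4),'q7',round(s['joints'][6],3)); return s,Rm
def plan(p,jaw):
    "shift (tool axes, cm) and turn (tool z rad) needed to reach TCP p with jaw (tool y) at angle jaw deg, z down"
    s,Rm=st(); y=np.array([np.cos(np.radians(jaw)),np.sin(np.radians(jaw)),0]); z=np.array([0,0,-1.]); T=np.c_[np.cross(y,z),y,z]
    print('shift cm',Rm.T@(np.array(p)-s['tool_pos'])*100,'rotvec',R.from_matrix(Rm.T@T).as_rotvec())
    print('shift in target frame',T.T@(np.array(p)-s['tool_pos'])*100)
E
python3 - <<'E'
from h import *
print('cup side',ray_z('side',266/9+420,213/9+285,.056))
print('ring side',ray_z('side',395/7+260,172/7+210,.064))
c=lambda x,y:(x/3.5+420,y/3.5+180)
print('red',ray_z('top',*c(306,96),.056),'blue',ray_z('top',*c(140,495),.056))
c=lambda x,y:(x/6+150,y/6+170)
for k,x,y,z in [('tipR',577,127,.0365),('tipL',485,95,.0365),('green',455,137,.043),('hingeR',228,330,.04),('hingeL',188,308,.04),('padRbot',440,228,.0265)]: print(k,ray_z('side',*c(x,y),z))
print('glue',ray_z('top',250,173,.11),'jar',ray_z('top',381,174,.07))
st()
E
```

```text
cup side [ 0.6237 -0.2827  0.056 ]
ring side [0.5706 0.0093 0.064 ]
red [ 0.6629 -0.3727  0.056 ] blue [ 0.4321 -0.2582  0.056 ]
tipR [0.5708 0.2753 0.0365]
tipL [0.5551 0.3179 0.0365]
green [0.525  0.2868 0.043 ]
hingeR [0.4002 0.2242 0.04  ]
hingeL [0.3953 0.2451 0.04  ]
padRbot [0.5005 0.2578 0.0265]
glue [0.7304 0.1515 0.11  ] jar [ 0.7361 -0.1134  0.07  ]
t 0.1 pos [0.1493 0.6324 0.4038] jawdeg 76.72 z [-0.0003 -0.0016 -1.    ] F [-0.053  -0.2445 -0.4159] w 0.0855 q7 -0.056
```

>>> {"op": "servo_tool", "data": {"rows": [[[0,0,0],[0,0,0.148]],[[0,0,0],[0,0,0.148]],[[0,0,0],[0,0,0.148]],[[0,0,0],[0,0,0.148]],[[0,0,0],[0,0,0.148]]], "hand": 8.5, "grip_force": 30}}

```text
time_s: 0.6
tool_pos: [0.1493, 0.6325, 0.4041]
ee_rot: [1.476, 2.773, -0.002]
wrist_force: [-0.6, 0.2, -0.1]
width: 0.085
```

>>> {"op": "servo_tool", "data": {"rows": [[[0,0,0],[0,0,0.148]],[[0,0,0],[0,0,0.148]],[[0,0,0],[0,0,0.148]],[[0,0,0],[0,0,0.148]],[[0,0,0],[0,0,0.007]]]}}

```text
time_s: 1.1
tool_pos: [0.1491, 0.6325, 0.4041]
ee_rot: [2.221, 2.22, -0.001]
wrist_force: [-0.2, 0.1, 0.1]
width: 0.0851
```

>>> {"op": "servo_tool", "data": {"rows": [[[-2,2,0],[0,0,0]],[[-3.3,3.1,0],[0,0,0]],[[-3.3,3.1,0],[0,0,0]],[[-3.3,3.1,0],[0,0,0]],[[-3.3,3.1,0],[0,0,0]]]}}

```text
time_s: 1.6
tool_pos: [0.2943, 0.4791, 0.4046]
ee_rot: [2.217, 2.226, -0.0]
wrist_force: [0.8, 0.4, 0.1]
width: 0.0854
```

>>> {"op": "servo_tool", "data": {"rows": [[[-3.3,3.1,0],[0,0,0]],[[-3.3,3.1,0],[0,0,0]],[[-3.3,3.1,0],[0,0,0]],[[-3.3,3.1,0],[0,0,0]],[[-3.3,3.1,0],[0,0,0]]]}}

```text
time_s: 2.1
tool_pos: [0.4492, 0.3141, 0.4048]
ee_rot: [-2.217, -2.226, -0.0]
wrist_force: [-0.3, 1.1, -0.5]
width: 0.0853
```

>>> {"op": "servo_tool", "data": {"rows": [[[-3.3,3.1,0],[0,0,0]],[[-3.3,3.1,0],[0,0,0]],[[-3.3,3.1,0],[0,0,0]],[[-3.5,2,0],[0,0,0]],[[-4.5,1,0],[0,0,0]]]}}

```text
time_s: 2.6
tool_pos: [0.5726, 0.1361, 0.4043]
ee_rot: [2.215, 2.227, 0.0]
wrist_force: [1.1, -0.1, 0.7]
width: 0.0851
```

>>> {"op": "servo_tool", "data": {"rows": [[[-4.8,0.5,0],[0,0,0]],[[-4.8,0.5,0],[0,0,0]],[[-4.8,0.5,0],[0,0,0]],[[-4.8,0.5,0],[0,0,0]],[[-4.8,0.5,0],[0,0,0]]]}}

```text
time_s: 3.1
tool_pos: [0.5962, -0.1052, 0.4046]
ee_rot: [-2.217, -2.226, -0.0]
wrist_force: [0.6, -1.2, 0.6]
width: 0.085
```

```bash
python3 -c "
from h import *
plan([.6234,-.282,.25],0)"
```

```text
t 3.1 pos [ 0.5962 -0.1052  0.4046] jawdeg 0.23 z [-0.0001  0.0003 -1.    ] F [ 0.6298 -1.2213  0.6002] w 0.085 q7 0.352
shift cm [-17.6957   2.6541  15.4564] rotvec [-0.0001 -0.0003  0.004 ]
shift in target frame [-17.6795   2.7237  15.4627]
```

>>> {"op": "servo_tool", "data": {"rows": [[[-4.4,0.8,2],[0,0,0]],[[-4.4,0.8,2],[0,0,0]],[[-4.4,0.6,2],[0,0,0]],[[-3,0.4,4],[0,0,0]],[[-1.2,0,4],[0,0,0]]]}}

```text
time_s: 3.6
tool_pos: [0.6216, -0.2819, 0.264]
ee_rot: [2.22, 2.218, -0.001]
wrist_force: [0.3, 1.5, -0.0]
width: 0.0853
```

```bash
python3 -c "
from h import *
plan([.6234,-.282,.194],0)
snap('top','top1');snap('side','side1')
crop('top1',400,150,560,270,5,'a');crop('side1',380,230,540,370,4,'b')"
```

```text
t 3.6 pos [ 0.6216 -0.2819  0.264 ] jawdeg -0.05 z [ 0.0015 -0.0028 -1.    ] F [ 0.329   1.5348 -0.0019] w 0.0853 q7 0.698
shift cm [0.0049 0.1666 6.9953] rotvec [ 0.0015  0.0028 -0.0008]
shift in target frame [-0.0148  0.177   6.995 ]
```

View pics/b.png

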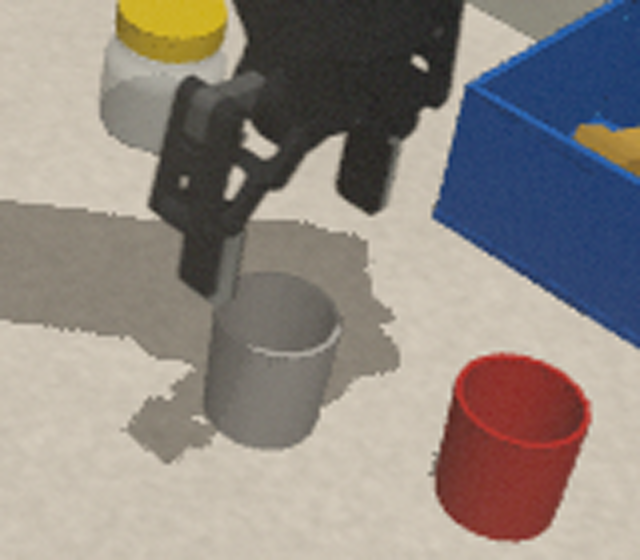

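View pics/a.png

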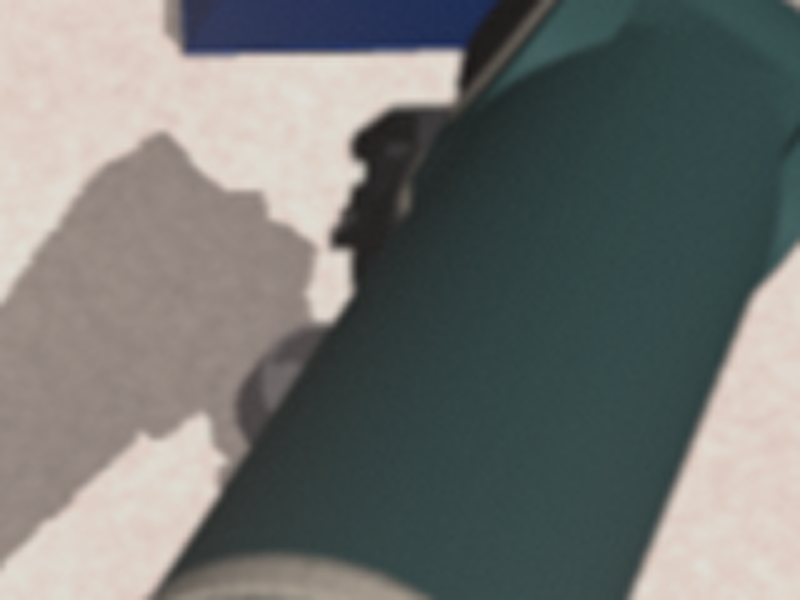

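Side view: open fingers at crop (210,270) and (375,190) straddle the steel cup at (270,345); the red cup is clear. Descending.

>>> {"op": "servo_tool", "data": {"rows": [[[0,0.18,2],[0,0,0]],[[0,0,2],[0,0,0]],[[0,0,2],[0,0,0]],[[0,0,1],[0,0,0]],[[0,0,0],[0,0,0]]]}}

```text
time_s: 4.2
tool_pos: [0.624, -0.2762, 0.1936]
ee_rot: [-2.218, -2.222, 0.001]
wrist_force: [-0.0, -0.2, -0.8]
width: 0.0851
```

>>> {"op": "servo_tool", "data": {"rows": [[[0,0,0],[0,0,0]],[[0,0,0],[0,0,0]],[[0,0,0],[0,0,0]],[[0,0,0],[0,0,0]],[[0,0,0],[0,0,0]]], "hand": 4.0, "grip_force": 30}}

```text
time_s: 4.7
tool_pos: [0.6243, -0.2777, 0.1963]
ee_rot: [2.221, 2.22, 0.001]
wrist_force: [-1.2, 0.2, 5.8]
width: 0.0514
```

```bash
python3 -c "
from h import *
st()
snap('side','side2')
crop('side2',380,230,540,370,4,'b2')"
```

```text
t 4.7 pos [ 0.6243 -0.2777  0.1963] jawdeg -0.01 z [ 0.0014 -0.0003 -1.    ] F [-1.1981  0.2403  5.7935] w 0.0514 q7 0.725
```

View pics/b2.png

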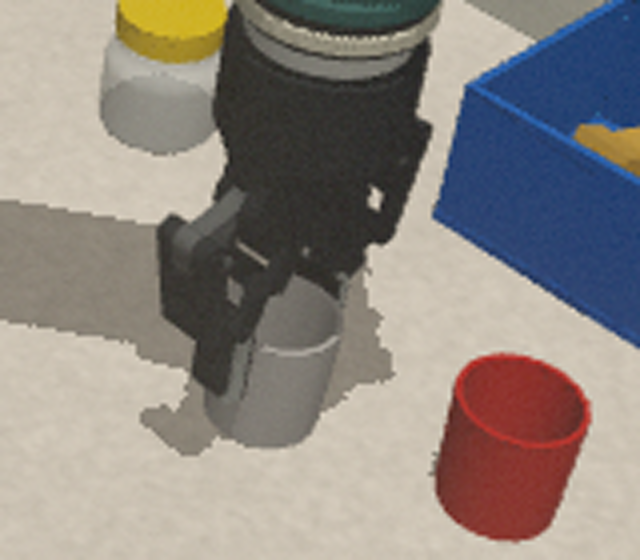

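>>> {"op": "servo_tool", "data": {"rows": [[[0,0,-1],[0,0,0]],[[0,0,-2],[0,0,0]],[[0,0,-3],[0,0,0]],[[0,0,-3],[0,0,0]],[[0,0,-1],[0,0,0]]]}}

```text
time_s: 5.25
tool_pos: [0.625, -0.2781, 0.2997]
ee_rot: [2.217, 2.217, 0.005]
wrist_force: [1.1, -0.5, -1.8]
width: 0.0515
```

```bash
python3 -c "
from h import *
st()
snap('side','side3')
crop('side3',380,200,540,370,4,'b3')"
```

```text
t 5.25 pos [ 0.625  -0.2781  0.2997] jawdeg -0.01 z [ 0.0065 -0.0024 -1.    ] F [ 1.1496 -0.503  -1.8226] w 0.0515 q7 0.676
```

View pics/b3.png

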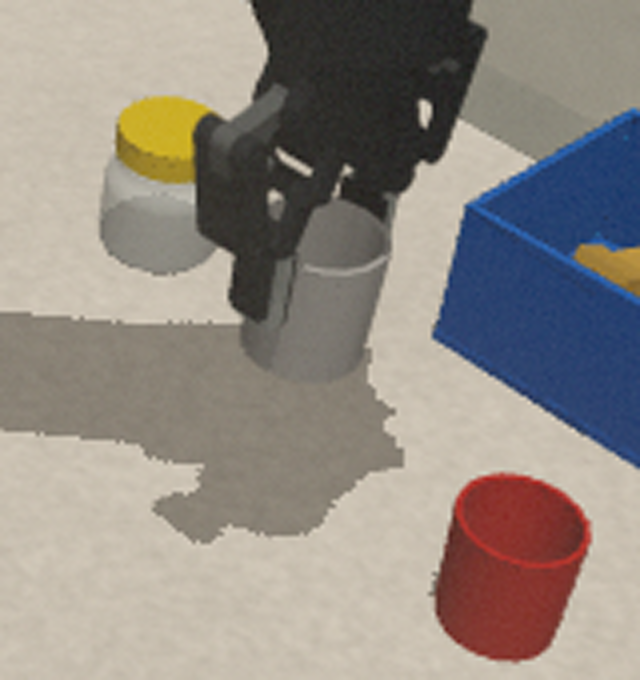

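>>> {"op": "servo_tool", "data": {"rows": [[[2,-0.4,0],[0,0,0]],[[4,-0.7,0],[0,0,0]],[[4,-0.7,0],[0,0,0]],[[4,-0.7,0],[0,0,0]],[[4,-0.7,0],[0,0,0]]]}}

```text
time_s: 5.8
tool_pos: [0.5912, -0.0956, 0.2939]
ee_rot: [-2.221, -2.22, 0.001]
wrist_force: [-0.1, 0.8, -2.2]
width: 0.0514
```

>>> {"op": "servo_tool", "data": {"rows": [[[4,-0.7,0],[0,0,0]],[[4,-0.7,0],[0,0,0]],[[2,-0.4,0],[0,0,0]],[[1.3,-0.3,0],[0,0,0]],[[0,0,0],[0,0,0]]]}}

```text
time_s: 6.3
tool_pos: [0.5706, 0.0175, 0.2942]
ee_rot: [-2.217, -2.224, 0.001]
wrist_force: [-0.4, 0.5, -1.0]
width: 0.0512
```

>>> {"op": "servo_tool", "data": {"rows": [[[0,0,0],[0,0,0]],[[0,0,0],[0,0,0]]]}}

```text
time_s: 6.5
tool_pos: [0.5713, 0.0137, 0.2949]
ee_rot: [2.224, 2.218, -0.001]
wrist_force: [-0.2, 0.0, -2.0]
width: 0.0514
```

```bash
python3 -c "
from h import *
st()
snap('side','side4');snap('top','top4')
crop('side4',250,140,370,290,5,'b4');crop('top4',270,190,370,300,6,'a4')"
```

```text
t 6.5 pos [0.5713 0.0137 0.2949] jawdeg -0.17 z [ 0.0004 -0.001  -1.    ] F [-0.2181  0.0195 -2.0214] w 0.0514 q7 0.223
```

View pics/b4.png

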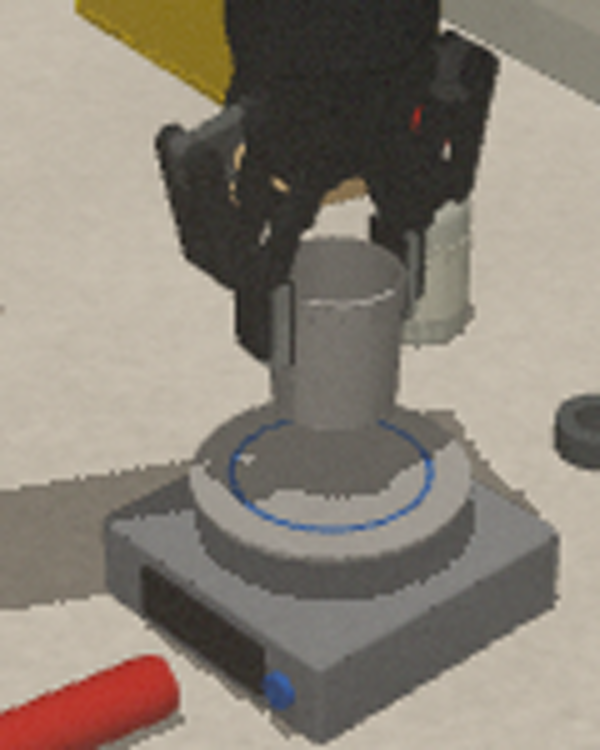

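View pics/a4.png

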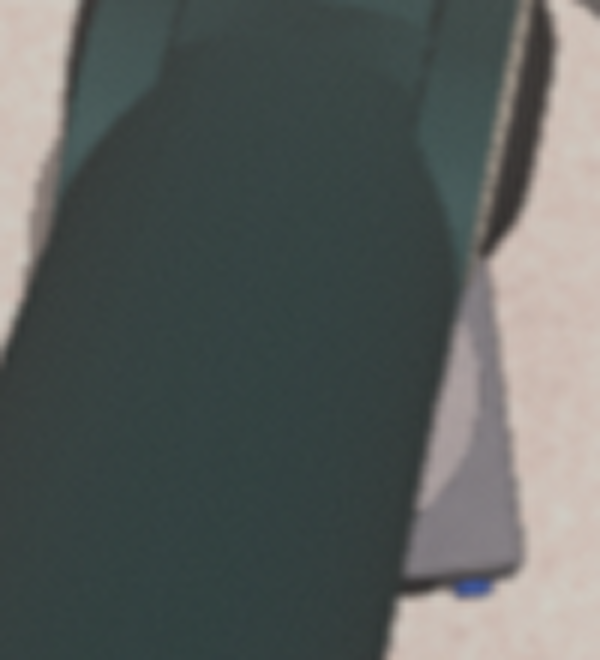

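```bash
python3 -c "
from h import *
crop('side4',300,180,340,230,14,'b5')
f=lambda p:print((np.array(w2px('side',p))-[300,180])*14)
f([.5710,.010,.1546]);f([.5710,.010,.0986])
for a in (0,90,180,270): f([.571+.026*np.cos(np.radians(a)),.01+.026*np.sin(np.radians(a)),.1546])
"
```

```text
[231.2418 198.735 ]
[229.9732 552.8643]
[385.8746 138.5756]
[113.6765 119.326 ]
[ 72.4922 260.4961]
[352.888  280.9005]
```

View pics/b5.png

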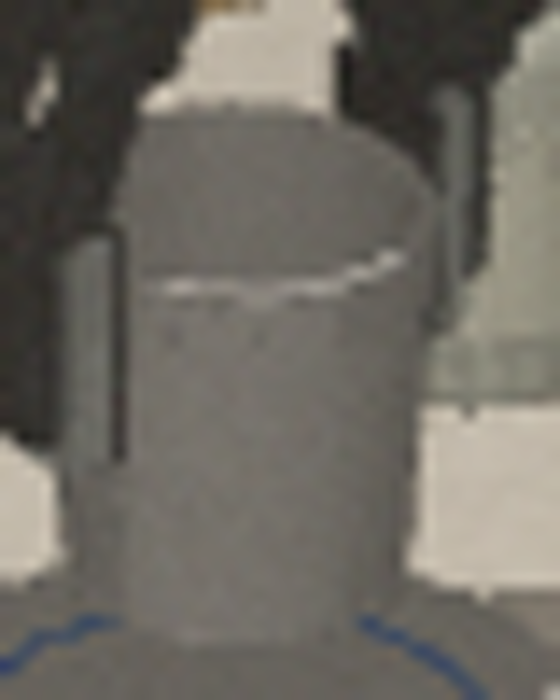

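>>> {"op": "servo_tool", "data": {"rows": [[[0,0,1],[0,0,0]],[[0,0,1],[0,0,0]],[[0,0,0.7],[0,0,0]],[[0,0,0.5],[0,0,0]],[[0,0,0.3],[0,0,0]]]}}

```text
time_s: 7.1
tool_pos: [0.5709, 0.0156, 0.2589]
ee_rot: [-2.221, -2.221, 0.002]
wrist_force: [-1.1, 0.5, -1.2]
width: 0.0514
```

>>> {"op": "servo_tool", "data": {"rows": [[[0,0,0.3],[0,0,0]],[[0,0,0.2],[0,0,0]],[[0,0,0],[0,0,0]],[[0,0,0],[0,0,0]]]}}

```text
time_s: 7.5
tool_pos: [0.5711, 0.0156, 0.255]
ee_rot: [2.222, 2.221, 0.0]
wrist_force: [-1.3, -0.6, -0.5]
width: 0.0514
```

```bash
python3 -c "
from h import *
st()
snap('side','side6')
crop('side6',250,170,370,290,5,'b6')"
```

```text
t 7.5 pos [0.5711 0.0156 0.255 ] jawdeg -0.01 z [ 0.0002  0.0001 -1.    ] F [-1.2944 -0.5847 -0.4673] w 0.0514 q7 0.257
```

View pics/b6.png

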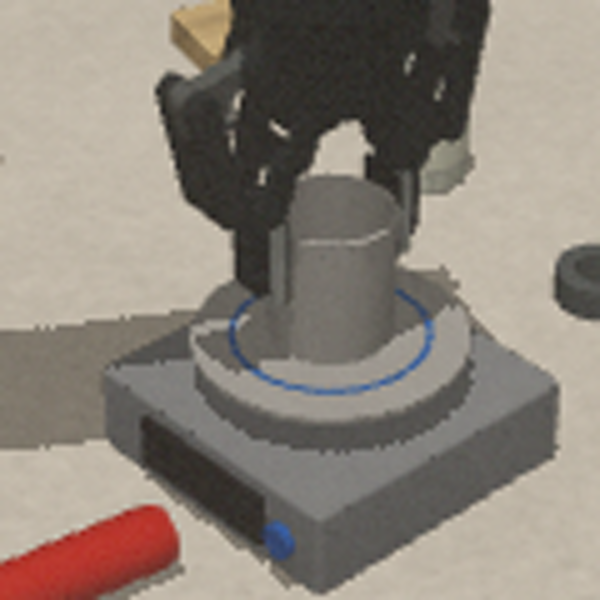

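>>> {"op": "servo_tool", "data": {"rows": [[[0,0,0],[0,0,0]],[[0,0,0],[0,0,0]],[[0,0,0],[0,0,0]],[[0,0,0],[0,0,0]],[[0,0,0],[0,0,0]]], "hand": 8.5}}

```text
time_s: 8.05
tool_pos: [0.5712, 0.0157, 0.2549]
ee_rot: [2.221, 2.221, 0.0]
wrist_force: [0.5, -0.4, -0.0]
width: 0.085
```

>>> {"op": "servo_tool", "data": {"rows": [[[0,0,-1],[0,0,0]],[[0,0,-3],[0,0,0]],[[0,0,-4],[0,0,0]],[[0,0,-4],[0,0,0]],[[0,0,-2],[0,0,0]]]}}

```text
time_s: 8.55
tool_pos: [0.5717, 0.0151, 0.3991]
ee_rot: [2.22, 2.218, 0.007]
wrist_force: [0.6, -1.0, -0.3]
width: 0.0852
```

```bash
python3 -c "
from h import *
st()
snap('side','side7')
crop('side7',270,170,370,290,5,'b7')"
```

```text
t 8.55 pos [0.5717 0.0151 0.3991] jawdeg -0.04 z [ 0.0054  0.0009 -1.    ] F [ 0.605  -1.0012 -0.2907] w 0.0852 q7 0.143
```

View pics/b7.png

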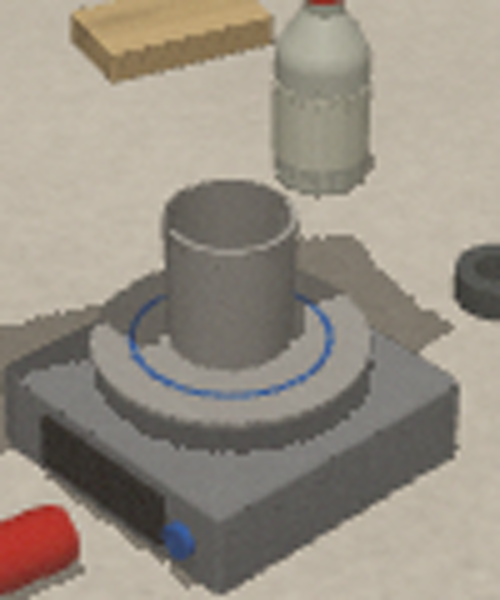

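```bash
python3 -c "
from h import *
print('cup rim',ray_z('side',316.2,213.4,.114))
for z in (.11,.115,.12,.125,.13,.135): print(z,ray_z('side',306.8,213.2,z))
plan([.4857,.2696,.24],110.6); snap('top','top7'); crop('top7',150,200,370,370,3.6,'a7')
"
```

```text
cup rim [0.5691 0.0083 0.114 ]
0.11 [0.5591 0.0246 0.11  ]
0.115 [0.5545 0.0183 0.115 ]
0.12 [0.5499 0.0121 0.12  ]
0.125 [0.5453 0.0058 0.125 ]
0.13 [ 0.5407 -0.0004  0.13  ]
0.135 [ 0.5362 -0.0067  0.135 ]
t 8.6 pos [0.5724 0.015  0.4012] jawdeg -0.04 z [ 0.0089  0.0019 -1.    ] F [ 1.1251 -0.5001  1.6995] w 0.0853 q7 0.142
shift cm [25.4238 -8.8285 16.0924] rotvec [ 0.0078  0.0073 -1.931 ]
shift in target frame [-0.8445 26.8823 16.1215]
```

View pics/a7.png

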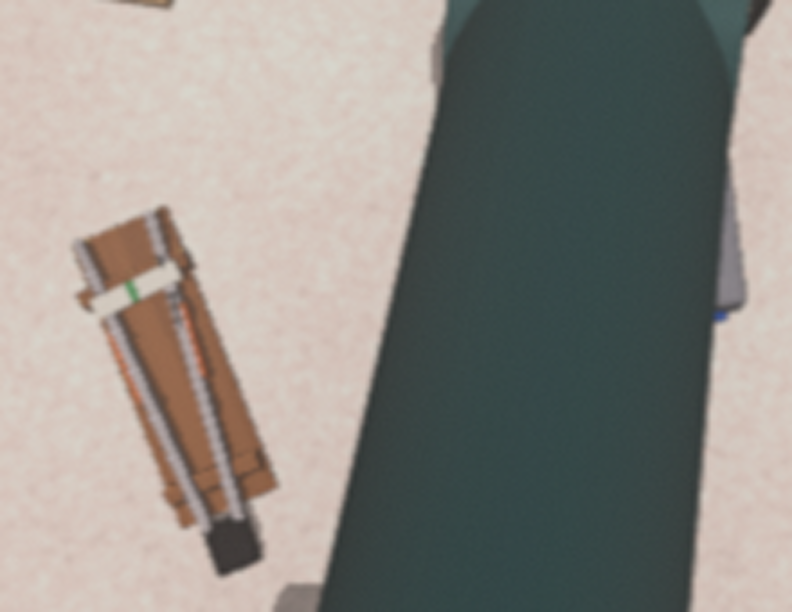

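```bash
cat >> h.py <<'E'
def rows(p,jaw,n):
    s,Rm=st(); y=np.array([np.cos(np.radians(jaw)),np.sin(np.radians(jaw)),0]); z=np.array([0,0,-1.]); T=np.c_[np.cross(y,z),y,z]
    w=R.from_matrix(Rm.T@T).as_rotvec(); d=(np.array(p)-s['tool_pos'])/n*100; M=Rm
    for i in range(n):
        print(i,np.round(M.T@d,2).tolist(),np.round(w/n,4).tolist()); M=M@R.from_rotvec(w/n).as_matrix()
E
python3 -c "
from h import *
rows([.4857,.2696,.27],110.6,13)"
```

```text
t 8.65 pos [0.572  0.0152 0.3989] jawdeg -0.02 z [ 0.0071  0.0017 -1.    ] F [0.3214 0.321  0.0778] w 0.085 q7 0.144
0 [1.95, -0.67, 0.99] [0.0005, 0.0004, -0.1485]
1 [2.03, -0.37, 0.99] [0.0005, 0.0004, -0.1485]
2 [2.06, -0.07, 0.99] [0.0005, 0.0004, -0.1485]
3 [2.05, 0.24, 0.99] [0.0005, 0.0004, -0.1485]
4 [1.99, 0.54, 0.99] [0.0005, 0.0004, -0.1485]
5 [1.89, 0.83, 0.99] [0.0005, 0.0004, -0.1485]
6 [1.75, 1.1, 0.99] [0.0005, 0.0004, -0.1485]
7 [1.56, 1.35, 0.99] [0.0005, 0.0004, -0.1485]
8 [1.35, 1.56, 0.99] [0.0005, 0.0004, -0.1485]
9 [1.1, 1.75, 0.99] [0.0005, 0.0004, -0.1485]
10 [0.83, 1.89, 0.99] [0.0005, 0.0004, -0.1485]
11 [0.54, 1.99, 0.99] [0.0005, 0.0004, -0.1485]
12 [0.24, 2.05, 0.99] [0.0005, 0.0004, -0.1485]
```

>>> {"op": "servo_tool", "data": {"rows": [[[1.95,-0.67,0.5],[0,0,-0.1485]],[[2.03,-0.37,1],[0,0,-0.1485]],[[2.06,-0.07,1],[0,0,-0.1485]],[[2.05,0.24,1],[0,0,-0.1485]],[[1.99,0.54,1],[0,0,-0.1485]]]}}

```text
time_s: 9.15
tool_pos: [0.5369, 0.1139, 0.3487]
ee_rot: [-1.255, -2.879, 0.001]
wrist_force: [-0.3, 0.6, 0.2]
width: 0.0851
```

>>> {"op": "servo_tool", "data": {"rows": [[[1.89,0.83,1],[0,0,-0.1485]],[[1.75,1.1,1],[0,0,-0.1485]],[[1.56,1.35,1],[0,0,-0.1485]],[[1.35,1.56,1],[0,0,-0.1485]],[[1.1,1.75,1],[0,0,-0.1485]]]}}

```text
time_s: 9.65
tool_pos: [0.5037, 0.2115, 0.2987]
ee_rot: [-0.125, -3.138, 0.001]
wrist_force: [0.9, -0.3, 0.7]
width: 0.0852
```

>>> {"op": "servo_tool", "data": {"rows": [[[0.83,1.89,1],[0,0,-0.1485]],[[0.54,1.99,1],[0,0,-0.1485]],[[0.24,2.05,1],[0,0,-0.1485]],[[0,0,0.5],[0,0,0]],[[0,0,0],[0,0,0]]]}}

```text
time_s: 10.15
tool_pos: [0.4841, 0.2689, 0.2636]
ee_rot: [0.558, -3.089, 0.002]
wrist_force: [-0.4, -0.9, 0.8]
width: 0.0848
```

```bash
python3 -c "
from h import *
plan([.4857,.2696,.188],110.6)
snap('side','side8');snap('top','top8')
crop('side8',150,130,290,260,5,'b8');crop('top8',150,220,370,370,3.6,'a8')"
```

```text
t 10.15 pos [0.4841 0.2689 0.2636] jawdeg 110.47 z [-0.0022 -0.0018 -1.    ] F [-0.4231 -0.937   0.8026] w 0.0848 q7 1.399
shift cm [-0.196   0.0133  7.5558] rotvec [-0.0009 -0.0027 -0.0023]
shift in target frame [-0.1757  0.0062  7.5563]
```

View pics/b8.png

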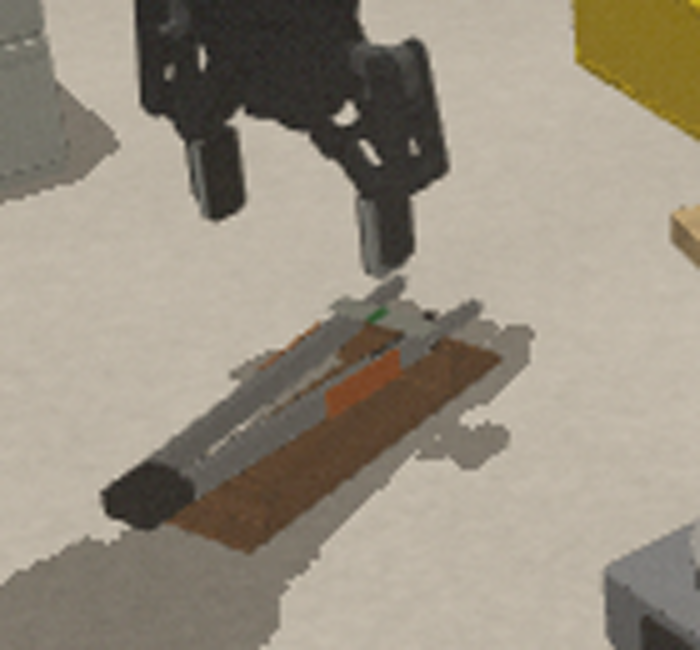

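View pics/a8.png

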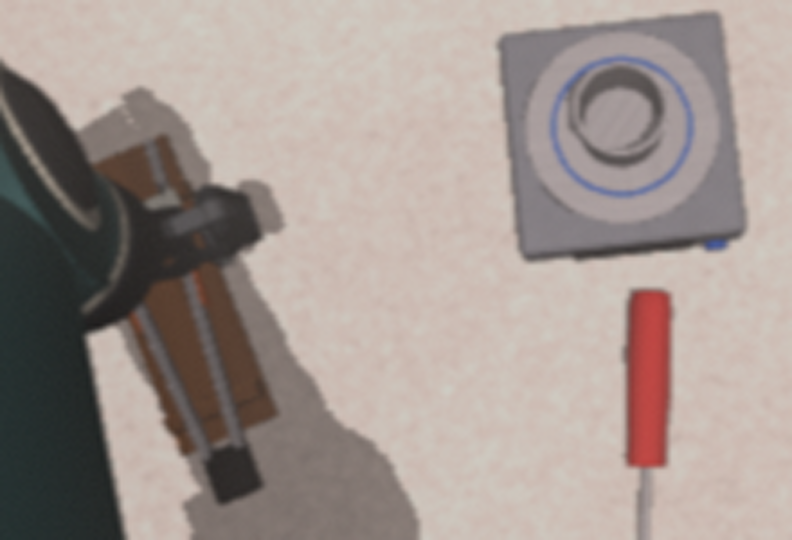

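```bash
python3 -c "
from h import *
crop('top8',295,230,350,285,14,'a9')"
```

```text
(no output)
```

View pics/a9.png

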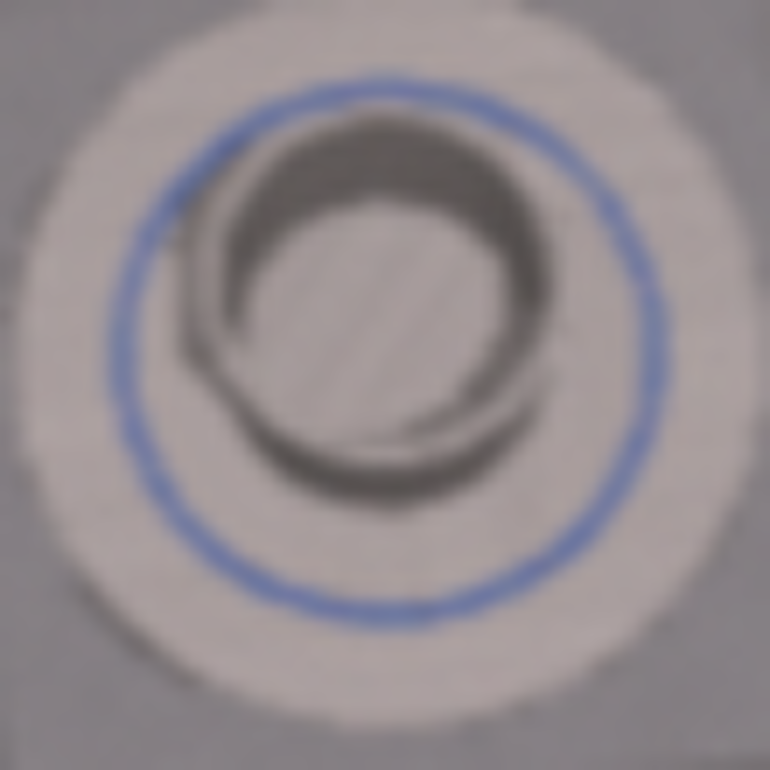

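```bash
python3 -c "
from h import *
g=lambda x,y,z:print(ray_z('top',295+x/14,230+y/14,z))
g(389,350,.058);g(384,280,.114);g(389,346,.058)"
```

```text
[0.5712 0.0104 0.058 ]
[0.571  0.0113 0.114 ]
[0.5718 0.0104 0.058 ]
```

>>> {"op": "servo_tool", "data": {"rows": [[[-0.18,0,1.5],[0,0,0]],[[0,0,2],[0,0,0]],[[0,0,2],[0,0,0]],[[0,0,1.5],[0,0,0]],[[0,0,0.5],[0,0,0]]]}}

```text
time_s: 10.75
tool_pos: [0.4858, 0.2694, 0.1878]
ee_rot: [0.56, -3.089, 0.002]
wrist_force: [0.1, -0.5, 0.2]
width: 0.085
```

```bash
python3 -c "
from h import *
plan([.4857,.2696,.188],110.6)
snap('side','side9')
crop('side9',150,130,290,260,5,'b9')"
```

```text
t 10.75 pos [0.4858 0.2694 0.1878] jawdeg 110.54 z [-0.0023 -0.0019 -1.    ] F [ 0.0815 -0.4805  0.2043] w 0.085 q7 1.41
shift cm [ 0.0053  0.0228 -0.0165] rotvec [-0.001  -0.0028 -0.001 ]
shift in target frame [ 0.0052  0.0228 -0.0165]
```

View pics/b9.png

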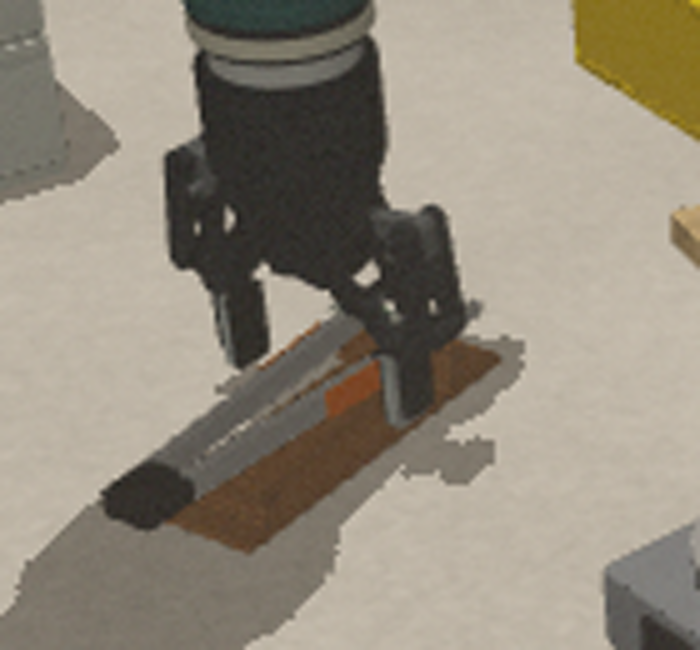

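>>> {"op": "servo_tool", "data": {"rows": [[[0,0,0],[0,0,0]],[[0,0,0],[0,0,0]],[[0,0,0],[0,0,0]],[[0,0,0],[0,0,0]],[[0,0,0],[0,0,0]]], "hand": 3.4, "grip_force": 30}}

```text
time_s: 11.3
tool_pos: [0.4868, 0.2706, 0.1911]
ee_rot: [-0.561, 3.089, 0.001]
wrist_force: [-0.8, -0.6, 5.2]
width: 0.0341
```

>>> {"op": "servo_tool", "data": {"rows": [[[0,0,0],[0,0,0]],[[0,0,0],[0,0,0]],[[0,0,0],[0,0,0]],[[0,0,0],[0,0,0]]], "hand": 2.9}}

```text
time_s: 11.7
tool_pos: [0.4868, 0.2703, 0.1912]
ee_rot: [-0.56, 3.089, 0.001]
wrist_force: [-0.6, -1.4, 7.1]
width: 0.0292
```

```bash
python3 -c "
from h import *
st()
snap('side','side10')
crop('side10',150,150,270,260,6,'b10')"
```

```text
t 11.7 pos [0.4868 0.2703 0.1912] jawdeg 110.57 z [ 0.0021  0.0011 -1.    ] F [-0.5557 -1.4241  7.085 ] w 0.0292 q7 1.41
```

View pics/b10.png

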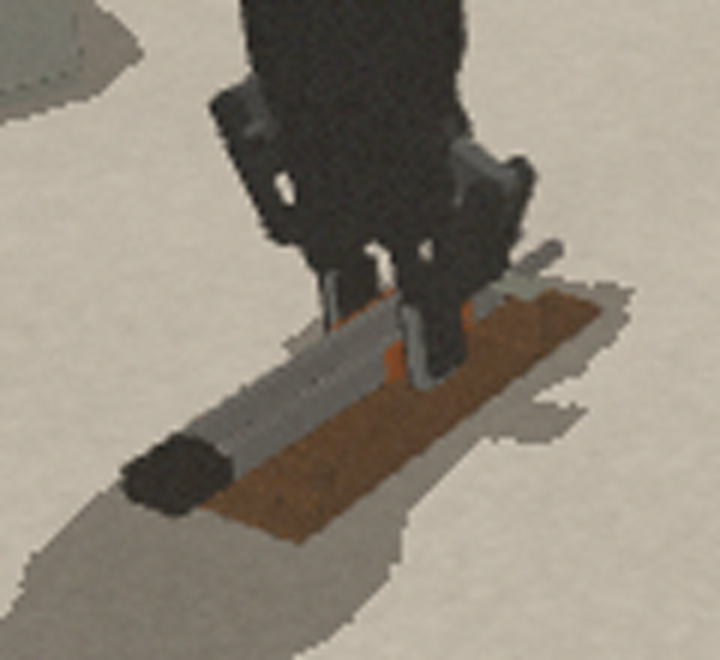

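>>> {"op": "servo_tool", "data": {"rows": [[[0,0,-0.5],[0,0,0]],[[0,0,-1],[0,0,0]],[[0,0,-1],[0,0,0]],[[0,0,-1],[0,0,0]],[[0,0,-1],[0,0,0]]]}}

```text
time_s: 12.25
tool_pos: [0.4862, 0.2703, 0.236]
ee_rot: [-0.562, 3.09, 0.0]
wrist_force: [0.3, -0.5, -0.9]
width: 0.0292
```

>>> {"op": "servo_tool", "data": {"rows": [[[0,0,-2],[0,0,0]],[[0,0,-2],[0,0,0]],[[0,0,-2],[0,0,0]],[[0,0,-1],[0,0,0]],[[0,0,-0.5],[0,0,0]]]}}

```text
time_s: 12.75
tool_pos: [0.4863, 0.2703, 0.3112]
ee_rot: [-0.562, 3.089, 0.001]
wrist_force: [0.1, -0.2, -1.3]
width: 0.0293
```

```bash
python3 -c "
from h import *
st()
snap('side','side11')
crop('side11',150,90,290,230,5,'b11')
rows([.571,.11,.32],0,13)"
```

```text
t 12.75 pos [0.4863 0.2703 0.3112] jawdeg 110.61 z [ 0.0016  0.0011 -1.    ] F [ 0.1186 -0.2316 -1.2744] w 0.0293 q7 1.397
t 12.8 pos [0.4863 0.2703 0.3112] jawdeg 110.61 z [ 0.0016  0.001  -1.    ] F [-0.6601  0.3131 -1.2926] w 0.0287 q7 1.397
0 [-0.18, -1.38, -0.07] [0.0002, 0.0001, 0.1485]
1 [-0.38, -1.34, -0.07] [0.0002, 0.0001, 0.1485]
2 [-0.57, -1.27, -0.07] [0.0002, 0.0001, 0.1485]
3 [-0.75, -1.17, -0.07] [0.0002, 0.0001, 0.1485]
4 [-0.92, -1.05, -0.07] [0.0002, 0.0001, 0.1485]
5 [-1.06, -0.9, -0.07] [0.0002, 0.0001, 0.1485]
6 [-1.19, -0.73, -0.07] [0.0002, 0.0001, 0.1485]
7 [-1.28, -0.55, -0.07] [0.0002, 0.0001, 0.1485]
8 [-1.35, -0.35, -0.07] [0.0002, 0.0001, 0.1485]
9 [-1.39, -0.15, -0.07] [0.0002, 0.0001, 0.1485]
10 [-1.39, 0.06, -0.07] [0.0002, 0.0001, 0.1485]
11 [-1.37, 0.26, -0.07] [0.0002, 0.0001, 0.1485]
12 [-1.32, 0.46, -0.07] [0.0002, 0.0001, 0.1485]
```

View pics/b11.png

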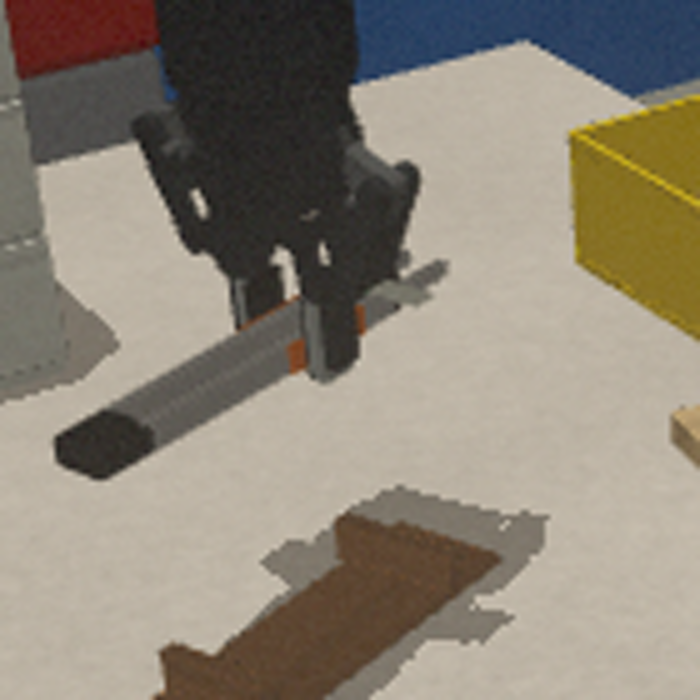

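>>> {"op": "servo_tool", "data": {"rows": [[[-0.18,-1.38,-0.2],[0,0,0.1485]],[[-0.38,-1.34,-0.4],[0,0,0.1485]],[[-0.57,-1.27,-0.4],[0,0,0.1485]],[[-0.75,-1.17,-0.4],[0,0,0.1485]],[[-0.92,-1.05,-0.2],[0,0,0.1485]]]}}

```text
time_s: 13.3
tool_pos: [0.5187, 0.2081, 0.3251]
ee_rot: [-0.607, -3.081, 0.002]
wrist_force: [0.4, 0.0, -1.3]
width: 0.0292
```

>>> {"op": "servo_tool", "data": {"rows": [[[-1.06,-0.9,0],[0,0,0.1485]],[[-1.19,-0.73,0],[0,0,0.1485]],[[-1.28,-0.55,0],[0,0,0.1485]],[[-1.35,-0.35,0],[0,0,0.1485]],[[-1.39,-0.15,0],[0,0,0.1485]]]}}

```text
time_s: 13.8
tool_pos: [0.5512, 0.1465, 0.3248]
ee_rot: [-1.683, -2.651, 0.003]
wrist_force: [0.2, 0.5, -0.3]
width: 0.0293
```

>>> {"op": "servo_tool", "data": {"rows": [[[-1.39,0.06,0],[0,0,0.1485]],[[-1.37,0.26,0],[0,0,0.1485]],[[-1.32,0.46,0],[0,0,0.1485]],[[0,0,0],[0,0,0]],[[0,0,0],[0,0,0]]]}}

```text
time_s: 14.3
tool_pos: [0.5704, 0.1104, 0.325]
ee_rot: [-2.217, -2.224, 0.002]
wrist_force: [0.1, 1.1, -1.8]
width: 0.0291
```

```bash
python3 -c "
from h import *
st()
snap('side','side12');snap('top','top12')
crop('side12',230,100,350,230,5,'b12');crop('top12',270,170,370,270,6,'a12')"
```

```text
t 14.3 pos [0.5704 0.1104 0.325 ] jawdeg 0.19 z [-0.0016 -0.0005 -1.    ] F [ 0.1019  1.0932 -1.8039] w 0.0291 q7 0.04
```

View pics/b12.png

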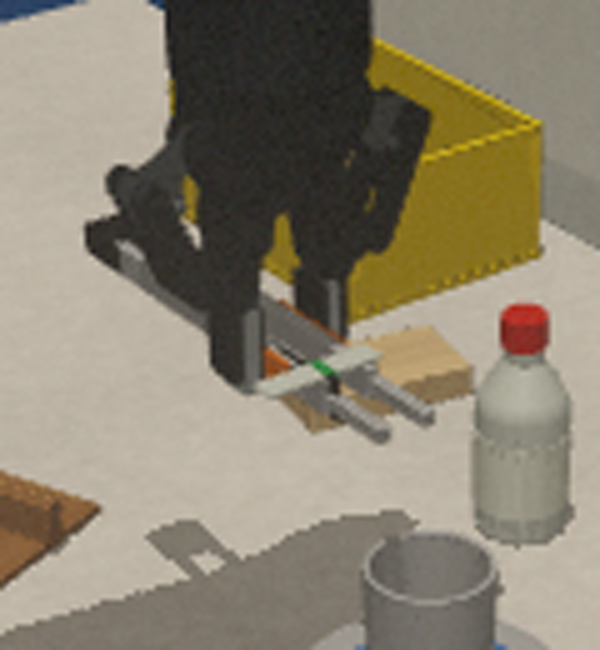

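View pics/a12.png

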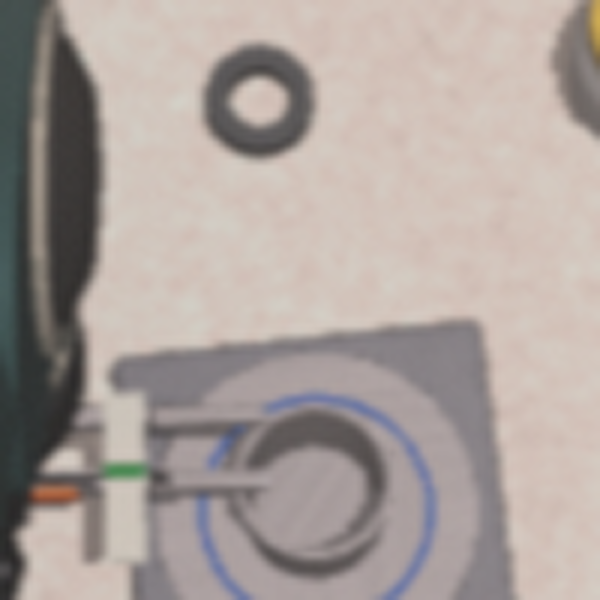

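Both views show the bar, green mark and tips. Zooming on the mark.

```bash
python3 -c "
from h import *
crop('side12',275,165,325,195,15,'b13');crop('top12',275,228,325,268,15,'a13')"
```

```text
(no output)
```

View pics/b13.png

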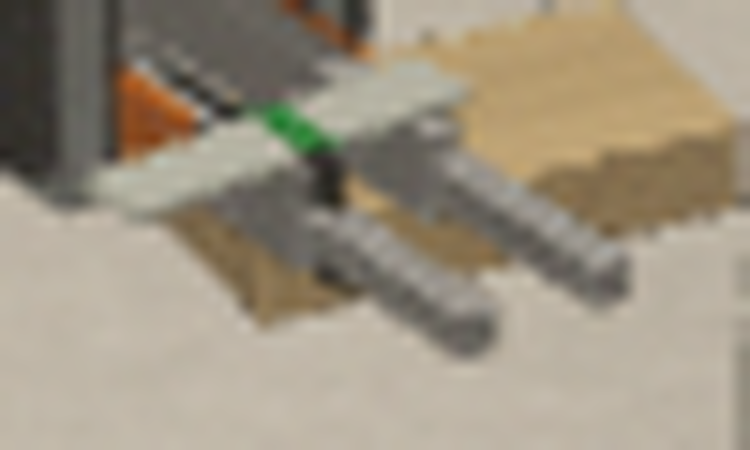

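View pics/a13.png

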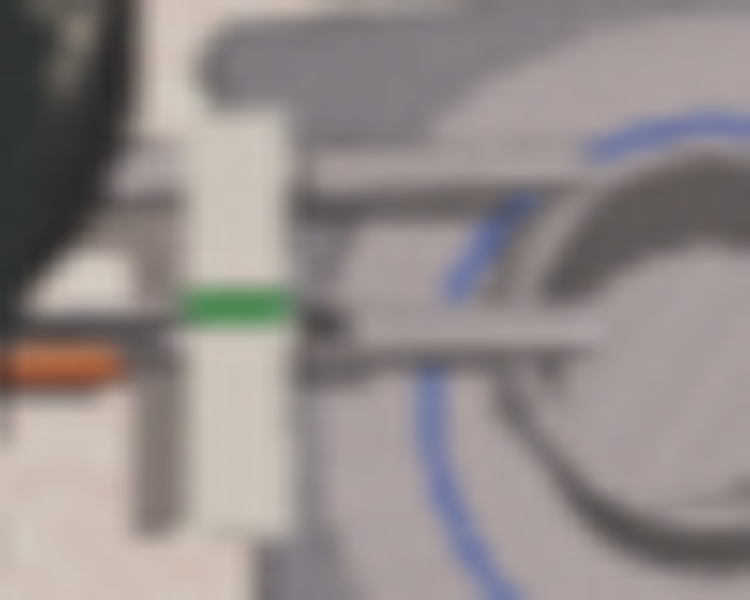

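>>> {"op": "servo_tool", "data": {"rows": [[[0,0,0],[0,0,0]],[[0,0,0],[0,0,0]],[[0,0,0],[0,0,0]]], "hand": 2.8}}

```text
time_s: 14.7
tool_pos: [0.5707, 0.1103, 0.3259]
ee_rot: [-2.22, -2.222, -0.0]
wrist_force: [0.4, -0.6, -1.1]
width: 0.028
```

```bash
python3 -c "
from h import *
st()
snap('side','side14');snap('top','top14')
crop('side14',275,165,325,195,15,'b14');crop('top14',275,228,325,268,15,'a14')"
```

```text
t 14.7 pos [0.5707 0.1103 0.3259] jawdeg 0.05 z [ 0.0001  0.0003 -1.    ] F [ 0.432  -0.5705 -1.0645] w 0.028 q7 0.038
```

View pics/b14.png

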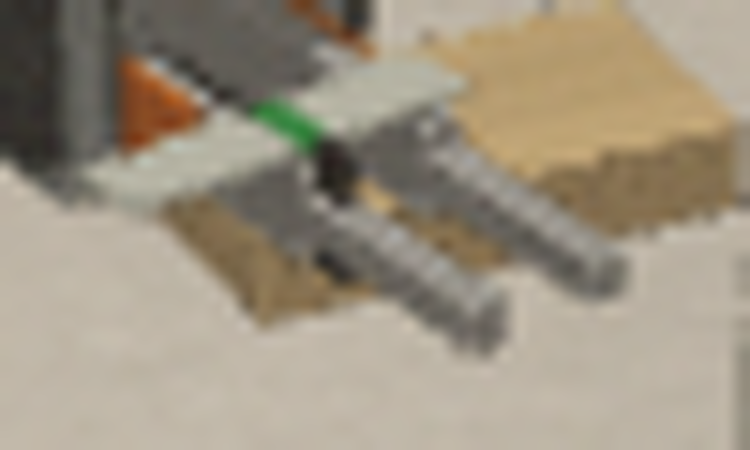

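View pics/a14.png

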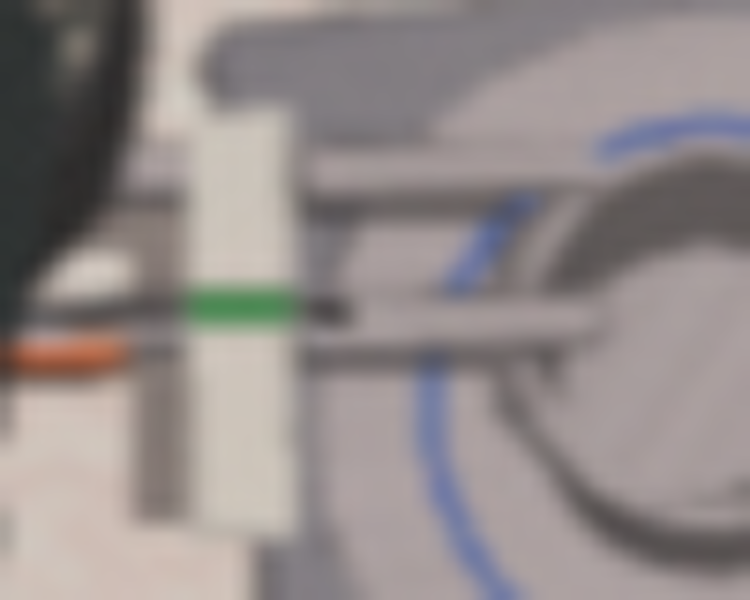

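```bash
python3 -c "
from h import *
print(ray_z('top',275+601/15,228+(165+318)/30,.1715))
for z in (.16,.165,.17,.175): print(z,ray_z('side',311.4,184.8,z))
crop('side14',235,130,345,205,7,'b15')"
```

```text
[0.5714 0.0248 0.1715]
0.16 [0.5787 0.0359 0.16  ]
0.165 [0.5734 0.029  0.165 ]
0.17 [0.5682 0.022  0.17  ]
0.175 [0.563 0.015 0.175]
```

View pics/b15.png

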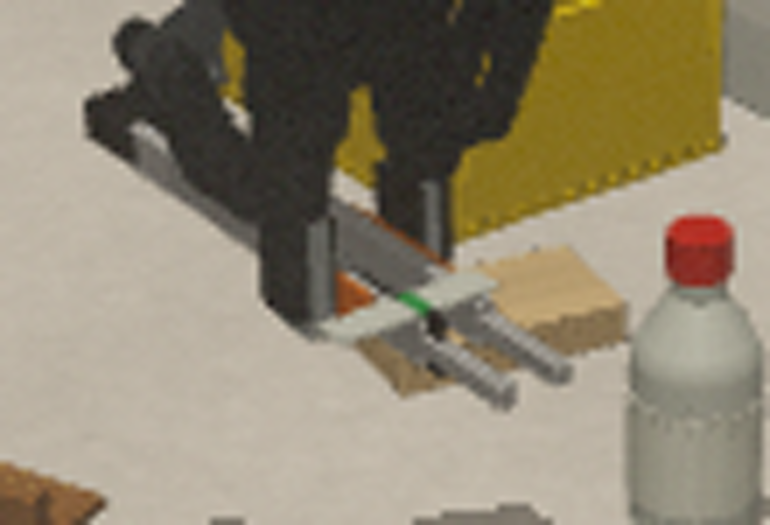

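>>> {"op": "servo_tool", "data": {"rows": [[[-0.5,0,0],[0,0,0]],[[-0.6,0,0],[0,0,0]],[[-0.35,0,0.5],[0,0,0]],[[0,0,0.8],[0,0,0]],[[0,0,0.8],[0,0,0]]]}}

```text
time_s: 15.3
tool_pos: [0.5707, 0.0954, 0.304]
ee_rot: [-2.222, -2.221, 0.0]
wrist_force: [1.2, 0.1, -1.1]
width: 0.0283
```

>>> {"op": "servo_tool", "data": {"rows": [[[0,0,0.8],[0,0,0]],[[0,0,0.5],[0,0,0]],[[0,0,0.3],[0,0,0]],[[0,0,0],[0,0,0]],[[0,0,0],[0,0,0]]]}}

```text
time_s: 15.8
tool_pos: [0.571, 0.0956, 0.2889]
ee_rot: [2.221, 2.221, 0.0]
wrist_force: [0.1, 0.1, -1.3]
width: 0.0281
```

>>> {"op": "servo_tool", "data": {"rows": [[[0,0,0],[0,0,0]],[[0,0,0],[0,0,0]],[[0,0,0],[0,0,0]]]}}

```text
time_s: 16.1
tool_pos: [0.5709, 0.0956, 0.2891]
ee_rot: [2.221, 2.221, 0.001]
wrist_force: [0.3, 0.3, -0.1]
width: 0.0281
```

```bash
python3 -c "
from h import *
st()
snap('side','side16');snap('top','top16')
crop('side16',270,165,350,245,9,'b16');crop('top16',275,222,345,278,11,'a16')"
```

```text
t 16.1 pos [0.5709 0.0956 0.2891] jawdeg 0.0 z [ 0.0005  0.0002 -1.    ] F [ 0.3169  0.2672 -0.0663] w 0.0281 q7 0.093
```

View pics/b16.png

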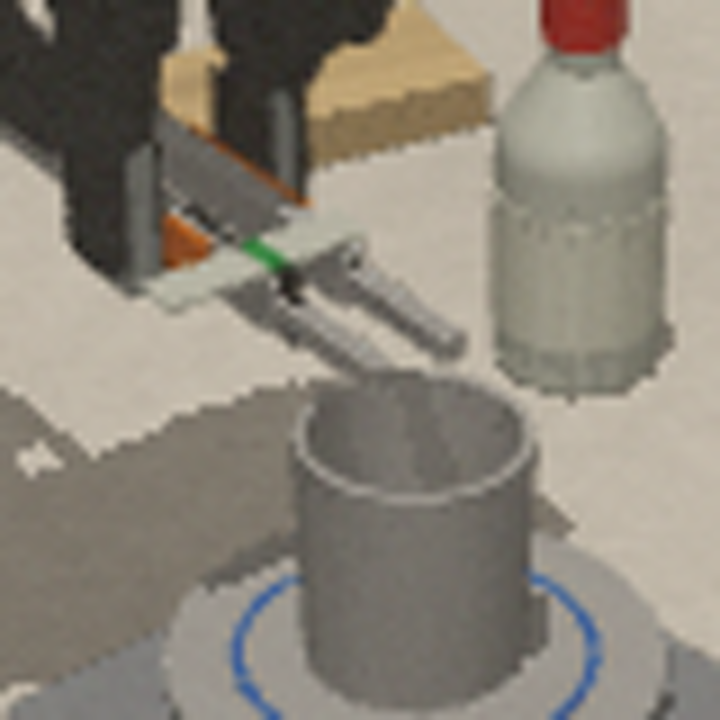

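View pics/a16.png

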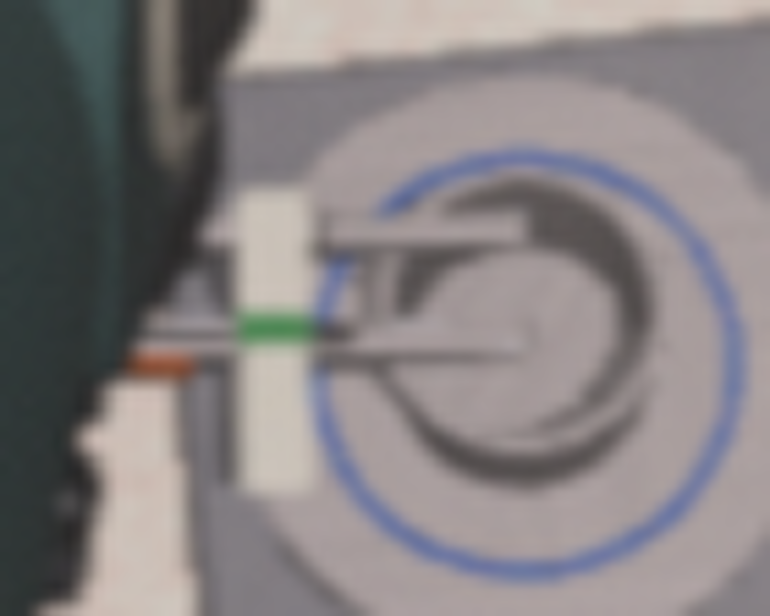

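```bash
python3 -c "
from h import *
g=lambda x,y,z:ray_z('top',275+x/11,222+y/11,z)
print('tips',g(526,(225+335)/2,.1335)); print('rim pred px',(np.array(w2px('top',[.571,.011,.1135]))-[275,222])*11)
print('tips side',ray_z('side',270+425/9,165+358/9,.130))
# line vs mark: green top centre (bar top z?) and line at arm top
a=g(276,328,.1405); b=g(333,327,.137); print('green',a,'line',b)
crop('top16',285,235,325,265,20,'a17'); crop('side16',285,180,330,212,16,'b17')"
```

```text
tips [0.5722 0.0106 0.1335]
rim pred px [523.4415 308.5701]
tips side [0.5737 0.0112 0.13  ]
green [0.5635 0.0533 0.1405] line [0.5641 0.0437 0.137 ]
```

View pics/a17.png

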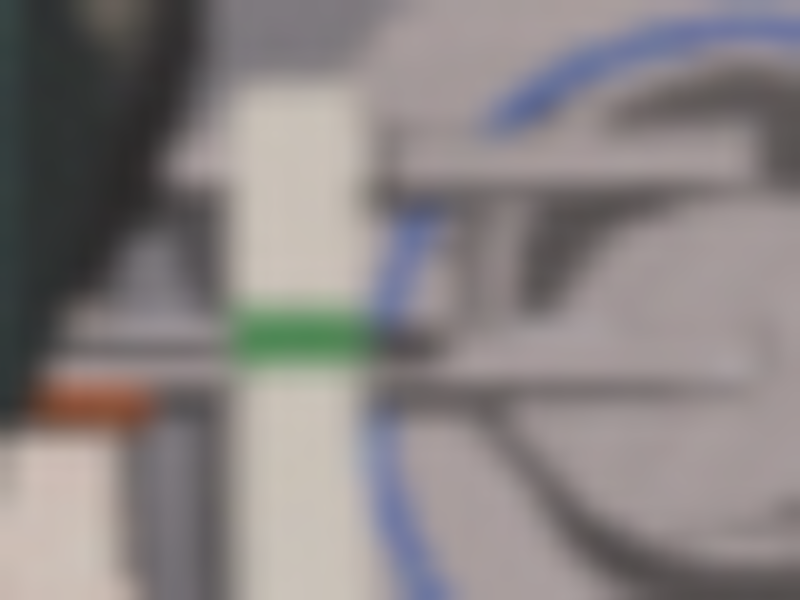

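View pics/b17.png

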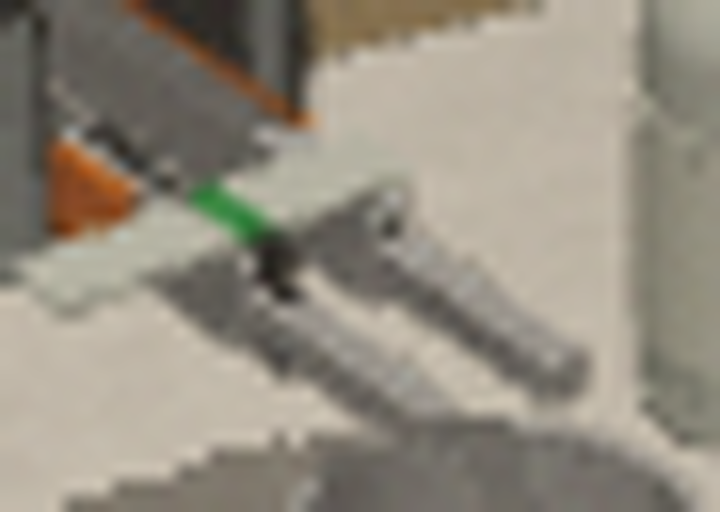

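```bash
python3 -c "
from h import *
a=ray_z('side',275+485/15,165+325/15,.1675);b=ray_z('side',275+608/15,165+268/15,.1675);print('side14 tip centres',a,b,np.linalg.norm(a-b))
g=lambda x,y,z:ray_z('top',285+x/20,235+y/20,z)
print('top16 pitch',[g(c,383,.1335)[0]-g(c,184,.1335)[0] for c in (500,720)])
s=[env.sense()['width']]
for i in range(3): env.get_image('side'); s.append(env.sense()['width'])
print(s); st()"
```

```text
side14 tip centres [0.5607 0.0245 0.1675] [0.5813 0.0266 0.1675] 0.020702765999278904
top16 pitch [np.float64(-0.01907511338047363), np.float64(-0.019072331175211676)]
[0.028442234649000194, 0.02781003905776657, 0.028440186110172967, 0.028202341730514287]
t 16.35 pos [0.5708 0.0955 0.2889] jawdeg -0.0 z [ 0.0001  0.     -1.    ] F [ 0.5979  0.2697 -1.1652] w 0.0282 q7 0.093
```

```bash
python3 -c "
from h import *
ims=[];ds=[]
for i in range(6):
    im,d=env.get_image('top'); ims.append(im.astype(float)); ds.append(d)
I=np.mean(ims,0);D=np.median(ds,0); np.save('pics/avg.npy',I); np.save('pics/avgd.npy',D)
G=I.mean(2)
print('gray rows 240-256, cols 287..323')
for r in range(239,257): print(r,G[r,288:324].astype(int))
gr=I[...,1]-I[...,0]
print('green-ness'); 
for r in range(247,257): print(r,gr[r,294:306].astype(int))
f=lambda u,v:px2w('top',u,v,D[v,u])[2]
print('z bar',[f(u,v) for u,v in [(299,243),(299,246),(300,252),(300,256),(300,260)]],'armL',[f(u,v) for u,v in [(307,242),(310,242),(315,242)]],'armR',[f(u,v) for u,v in [(308,253),(312,252),(316,252),(293,253)]])
"
```

```text
gray rows 240-256, cols 287..323
239 [ 48  50  53  52  46  49  73 108 137 155 159 159 163 168 169 162 157 156
 156 156 157 154 144 129 120 127 135 142 137 122 109 101  95  90  89  92]
240 [ 49  49  50  48  44  51  80 116 153 180 186 186 187 188 182 167 154 152
 152 153 152 143 125 111 116 135 142 129 113 103  96  95  95  96  93  88]
241 [ 48  49  47  44  44  61  98 133 162 187 192 192 192 192 183 160 139 138
 141 141 139 132 125 123 130 143 144 135 130 127 124 125 126 126 115  94]
242 [ 48  48  46  43  49  80 123 152 172 189 192 192 192 191 182 156 133 143
 149 150 149 148 147 148 150 154 153 153 153 152 151 152 153 150 132  98]
243 [ 48  47  44  43  52  88 129 152 171 188 192 192 192 191 180 151 129 144
 150 150 149 149 149 149 150 152 152 153 152 152 152 151 151 150 133 101]
244 [ 47  45  44  43  52  77 101 117 150 185 192 192 192 189 172 132 107 116
 119 117 117 118 120 117 112 109 109 107 106 107 111 117 121 124 123 116]
245 [ 48  45  43  46  56  72  81  94 141 184 192 192 192 190 173 138 108  99
  99 103 105 116 126 113  92  84  83  84  91 102 120 137 143 147 149 149]
246 [ 47  
[... 1791 characters left out ...]
 [-5 -3  3 10 12 16 21 21 16 11  8 -2]
251 [-7 -3 12 37 46 48 52 51 42 24  5 -3]
252 [-6 -3 14 40 46 46 46 45 40 22  1 -5]
253 [-9 -8  0 11 13 12 12 12 12  6 -4 -8]
254 [-6 -6 -5 -4 -4 -5 -4 -4 -3 -2 -4 -6]
255 [-3 -4 -6 -7 -7 -8 -8 -8 -5  0  0 -6]
256 [-3 -4 -6 -7 -8 -8 -8 -7 -3  4  1 -8]
z bar [np.float64(0.1400520184079651), np.float64(0.13777889702189589), np.float64(0.14035040012034047), np.float64(0.13922184740818352), np.float64(0.13811446899860036)] armL [np.float64(0.13218338763736467), np.float64(0.1323744581196784), np.float64(0.1327590616499202)] armR [np.float64(0.13345866148028115), np.float64(0.13235094445488416), np.float64(0.1319240041771423), np.float64(0.1366612940680148)]
```

>>> {"op": "servo_tool", "data": {"rows": [[[0,0,0],[0,0,0]],[[0,0,0],[0,0,0]],[[0,0,0],[0,0,0]],[[0,0,0],[0,0,0]],[[0,0,0],[0,0,0]]], "hand": 2.78}}

```text
time_s: 17.15
tool_pos: [0.5709, 0.0955, 0.2888]
ee_rot: [2.222, 2.221, 0.0]
wrist_force: [-0.3, 0.5, -1.5]
width: 0.0281
```

```bash
python3 -c "
from h import *
ims=[];W=[]
for i in range(6):
    im,d=env.get_image('top'); ims.append(im.astype(float)); W.append(env.sense()['width'])
I=np.mean(ims,0); G=I.mean(2); gr=I[...,1]-I[...,0]; print(np.mean(W)); st()
r=np.arange(248,256)
w=np.clip(gr[248:256,297:302].mean(1)+8,0,None); print('green',(w*r).sum()/w.sum())
r=np.arange(250,254)
for a,b in ((304,306),(288,293)):
    w=np.clip(145-G[250:254,a:b].mean(1),0,None); print(G[249:255,a:b].mean(1),(w*r).sum()/w.sum())
snap('side','side20'); crop('side20',250,150,350,260,6,'b20')
"
```

```text
0.02791201369063814
t 17.45 pos [0.5708 0.0955 0.2888] jawdeg -0.0 z [ 0.      0.0001 -1.    ] F [-0.1489  0.1675 -1.1532] w 0.0281 q7 0.093
green 251.59171597633141
[139.3333 133.1944 100.1111  88.4722 119.0278 102.    ] 251.69447216124522
[ 88.2667 112.9333 129.8556 109.8667 141.6333 117.5667] 251.1143375680581
```

View pics/b20.png

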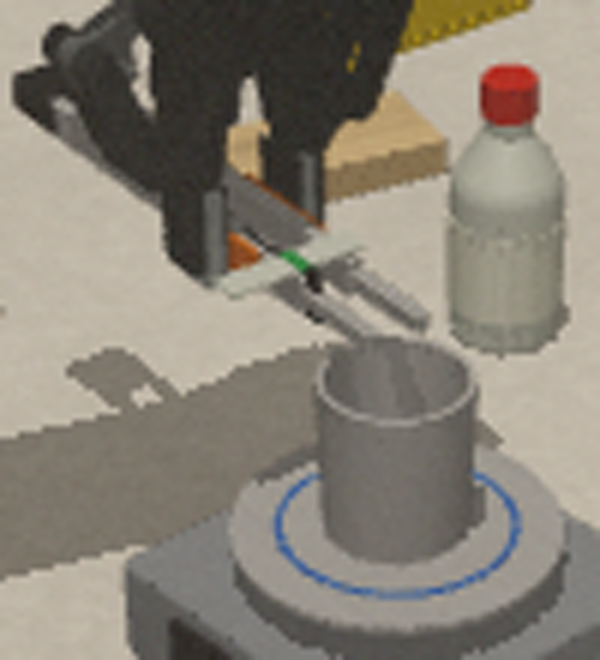

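```bash
python3 -c "
from h import *
env.close_job(); print(env.sense()['time_s'])"
```

```text
the job is handed in; nothing more can be done
the job is handed in; nothing more can be done
```

I handed the job in at about 17.5 s, with both parts done in the order you asked. The steel cup stands in the blue ring, and the gripper is holding the tweezers over its mouth.

- **Cup:** I picked the steel cup, not the blue or red one, and let go of it on the pan. In the top view its foot was within about 1 mm of the ring's centre.
- **Tweezers:** The tips are over the cup's mouth within about 2 mm of its middle, roughly 13 mm above the rim. The last wrist force was about 1.2 N, close to the tweezers' weight, so they are touching nothing.
- **Tip gap:** Measured in the top view just before my last 0.2 mm squeeze, the black line was about 0.25 mm off the middle of the green mark, on the open side. After it the line had moved closer to the middle, and the mean finger opening was 27.9 mm against the nominal 28 mm.
- **Checks that disagreed:** Before that last squeeze, direct readings of the tips gave larger gaps: about 13 mm from the top view and nearly 15 mm from a rough side view. I trusted the mark and the finger opening instead. After the squeeze, the line's position read from behind the bar was too noisy to use.

I did not touch the other things on the table.

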